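Lock the battery hold-down bar with its hairpin clip

TASK

Get the race car's battery bay ready: pull the red spacer out from between the two battery packs and leave it in the green parts tray, then swing the yellow hold-down bar fully down over the post, and then slide the hairpin clip along its guide and through the hole in the post until it snaps fully home and its bow hugs the shank. Let go of everything at the end, and leave the bottle, the cup and the loose wheel where they are.

Things in the scene. Friction and masses are not known exactly. Their poses are not given: they have to be found in the camera images.
- chassis: Fixed dark chassis plate, 335 x 90 x 6 mm. Origin: on the bench under the steel post's axis; x along the plate from the post to the bar's hinge, z up. In this frame, mm: two blue battery packs, 50 wide in y, tops at z 46, x 18 to 76 and 89 to 147; the gap x 76 to 89 (floor z 6) holds the spacer. A motor and servo up to z 40 at y -77 to -44, x 20 to 125.
- post_hole (a point): Centre of the cross hole in the upright post: on the post's axis, 60 mm above the bench; axes as the chassis, hole along x, 7 mm wide, 10 high. Post 19 mm dia, top at z 78.
- bar_hinge (a point): Hinge axis of the yellow bar, along chassis y, at chassis x 160 mm, 52 mm above the bench; axes as the chassis.
- bar (a joint): Yellow bar's angle, rad: 0 fully down (level, fork round the post, top at z 56 mm), 1.57 upright, up to 2.05 leaning away from the post. 26 mm wide, 8 thick (4 either side of the hinge axis), 172 long from the hinge, last 35 a fork 36 wide. Stays where left; 1 to 2 N at its end moves it. The standing spacer, or a clip already in the post, stops it coming down.
- bar_end (a point): Middle of the top face at the forked end of the yellow bar, 172 mm from the hinge axis (between the fork's prongs).
- spacer_center (a point): Centre (half-way up) of the red plastic spacer: 10 mm thick (its x), 34 mm wide (its y), 66 mm tall (its z), about 30 g. It stands on the floor of the gap between the packs, its top 26 mm proud of them; thickness along chassis x.
- tray: Fixed green open parts tray, 120 (its x) x 110 (its y) x 22 mm high, walls 4 mm. Origin: centre of its underside; inner floor 4 mm above.
- clip: Loose steel hairpin clip lying flat in its guide, x forwards to the post. Origin: guide floor level, where the post's axis is when home. In mm: straight 5 mm leg at y 0, z 3, tip x 22; sprung bowed leg on the -y side; stop collar at x -10; orange foot x -60 to -26, y -20 to 8, 6 high; upright orange tab x -60 to -54, y -14 to 2, up to z 30. Starts 44 to 56 short of home.
- clip_seat (a point): Point on the clip's straight leg that lies at the centre of the post's hole when home; axes as the clip. The push is light at first, 3 to 8 N while the sprung leg snaps over the post, and rises sharply when the collar meets the post.
- clip_tip (a point): Tip of the clip's straight leg, 22 mm ahead of clip_seat.
- clip_tab (a point): Middle of the rear face of the clip's orange tab (16 mm wide), the place to push, 20 mm above the guide floor. Guide: straight channel on the chassis, x -127 to -14 mm, floor z 57, outer walls y -26 to 14, lips' tops at z 66: above that the tab (to z 87) is free. At home this point is at chassis x -60, y -6.
- clip_spring (a joint): Angle of the clip's sprung leg, rad: 0 relaxed, positive spread away from the straight leg (about 0.1 while it rides over the post).
- bottle: Loose white fluid bottle, 38 mm dia, 100 mm tall; bystander. Origin: centre of its underside.
- cup: Loose paper-coloured cup, 72 mm dia at the rim, 85 mm tall; bystander. Origin: centre of its underside.
- wheel: Loose car wheel lying flat, 74 mm dia, 34 mm high; bystander. Origin: centre of its underside.
Things that resemble listed ones, but are neither listed nor needed, are in the scene too. Several things have the shape of the clip; the one meant has the colours described above.

How it is judged (in metres and radians):
On the way, in this order (a step that is already met when the one before it is completed fails the run):
1. the spacer lies in the parts tray, let go (x of spacer_center in the frame of tray between -0.055 and 0.055 m and y of spacer_center in the frame of tray between -0.05 and 0.05 m and height (world z) of spacer_center below 0.05 m and contact force between the fingers and spacer below 0.1 N and linear speed of spacer below 0.05 m/s), for 0.2 s.
2. the bar is fully down, with the clip not yet in the post (value of joint bar below 0.03 rad and x of clip_tip in the frame of post_hole below -0.008 m), for 0.2 s.
3. the clip is home in the post (horizontal distance between clip_seat and post_hole below 0.004 m and distance between clip_seat and post_hole below 0.006 m and value of joint clip_spring below 0.05 rad), for 0.2 s.
At the end, for the whole second after the job is handed in: Spacer at rest in the tray (centre inside its walls, below 50 mm); bar down to 0.03 rad; clip home and at rest: seat within 4 mm horizontally (6 mm in all) of the hole centre, leg within 0.15 rad of the hole axis, sprung leg relaxed to 0.05 rad (all of step 3 and x of spacer_center in the frame of tray between -0.055 and 0.055 m and y of spacer_center in the frame of tray between -0.05 and 0.05 m and height (world z) of spacer_center below 0.05 m and linear speed of spacer below 0.05 m/s and value of joint bar below 0.03 rad and angle between the x axis of clip_seat and the x axis of post_hole, either way round below 0.15 rad and linear speed of clip below 0.02 m/s); the robot touches nothing.
It fails at once if the bottle, cup or wheel is moved by more than 30 mm (distance of any of bottle, cup, wheel from where it was at the start of the episode above 0.03 m).
It also fails if it takes over 64 s, if anything falls off the work surface, if the arm or the gripper's body presses on something with over 40 N, if the wrist force passes 120 N, or if a joint passes its speed limit or range.

ROBOT

A 7-joint arm with a two-finger parallel gripper is mounted at the origin on the work surface. World frame = base frame: x ahead of the robot, y to its left, z up, the work surface at z = 0. Lengths are in m, angles in degrees, forces in N, time in s.
With the tool pointing down it reaches from about 0.4 to 0.85 m from the base axis. Payload 4.5 kg.
Tool frame: the origin (TCP) lies at the very end of the fingers, on their centre line; the grasp point (between the pads) lies 19 mm behind it; x points along the fingers, y is the direction in which the jaws open and shut, and the axes are right-handed (so a half turn about x gives the same grasp; the last joint's range is limited). The gripper opens to 85 mm and grips with 20 to 120 N. Pads are 22 mm wide; open, the fingers measure 114 mm over their backs; the gripper's body (76 mm by 85 mm) begins 54 mm behind the grasp point. The pads swing forward as they close: fully open they stand 13 mm farther back than shut.
Start: joints at [73.728, 39.483, -11.15, 89.685, 9.013, 51.709, -12.324], TCP at [0.195, -0.594, 0.231] pointing down, gripper open.
Joint ranges: [-172.22, 172.22], [-26.19, 119.32], [-84.43, 86.54], [7.71, 146.69], [-57.33, 237.33], [2.42, 119.75], [-152.13, 152.13]. Speed limits (degrees/s): [147.25, 147.25, 180, 180, 180, 180, 180].

INTERFACE

Orientations are given as [roll, pitch, yaw] about the fixed x, y, z axes, in that order (R = Rz(yaw) Ry(pitch) Rx(roll)).
In Python, from cell import arm gives the robot as it stands.
- The arm moves only by the tool step_arm, never from a script. Its argument "motion" is a list of rows, each a list of 7 numbers: the shift along the tool's x, y, z in cm, then the turn, a rotation vector about the tool's x, y, z in degrees, then the closure in counts, from 0 (fully open) to 255 (shut). In form: [[x, y, z, ax, ay, az, fingers], ...]. A call has 1 to 12 rows; each row shifts and turns the commanded pose from where the row before left it, along the tool's axes as they then stand; what a row does not reach is not made up. A row lasts 1/8 s, in which the tool goes at most 62.5 mm and 10.7 degrees, less where a joint would pass 70% of its speed; a pose out of reach is approached as far as the arm can. A call is refused whole if a number of a shift passes 6.25 or a number of a turn 10.7, either way. A call with a gripper value outside its range is refused whole. The fingers move at their own pace and stop on an object; the grip force is fixed at half the most. Time passes only in rows, so rows that do not move let the fingers close. It gives the time, the measured TCP pose, the force and the opening at its end, in the units of the state.
- arm.observe(): the state, without advancing time (a new reading comes with each control period).
- arm.read_camera(name): name is "scene" or "side" or "wrist"; returns a dict with "img" (384x512x3 uint8, blue, green, red), "mtx" (3x3 intrinsics, pixels), "world_to_cam" (4x4, takes a point from world to camera coordinates). Camera axes: x right, y down, z forward; pixel columns grow to the right and rows downward; lengths in m; the calibration is good to about 2 mm. A picture is of the moment at which its call begins. There is no depth.
- arm.hand_in(): hands the job in, once; it reports no verdict.
Trained networks look in a picture, given as the dict that the camera call returned (one of the last four; its "shot" number tells which), for a name from the list of things; names that differ only in an ending like _2 or _b are one class to them, and where a whole thing is asked for, a point or a joint stands for the part that bears it (a point fixed in the world has none). Each returns a list of dicts, best first, with "confidence" (0 to 1); they miss things now and then, are a little off and sometimes report something else, mostly with a low value. They report only what shows in the picture. A call takes as long as a camera call. They do not tell look-alikes from the thing itself.
- arm.search_frame(picture, target): "bbox" ([left, top, right, bottom] in pixels, round what is visible of it).
- arm.pinpoint(picture, target): "xy" ([column, row] in pixels: a listed point, or the origin of a listed thing).
The state is a dict: "time_s": time; "q": joint angles; "dq": joint speeds; "joint_torque": joint torques, N m; "position": TCP position; "orientation": TCP orientation; "contact_force": force on the tool from outside, world axes, zero at the start; "ft_torque": the same for the moment, N m; "grip_width": opening from 0.0 (shut) to 1.0 (fully open).
Only numpy, scipy, OpenCV 4.12 (cv2) and the standard library are available. Lean on these libraries where they do the work, as an engineer would, in place of code of your own. Each camera call takes 0.05 s, during which the arm holds its last target.

## Working session

There is one attempt and no reset: what is moved stays moved. The work goes in short steps, Python scripts to look and compute and a tool call to move; the robot and the scene stay as the last step left them, time stands still between calls to the robot, and variables do not carry over. Pictures are saved under pics/ and viewed, and the job is handed in when it is done.

Besides the shell and the picture viewer there is one more tool, called as a command line: name --pt "numbers of a row" for each row, then --argument value for the rest. step_arm: Moves the arm, as the interface text tells. Its arguments: {"type":"object","properties":{"motion":{"type":"array","items":{"type":"array","items":{"type":"number"}}}},"required":["motion"]}

```bash
ls; mkdir -p pics
cat > h.py <<'E'
import sys; sys.path.insert(0,'.')
import numpy as np, cv2
from cell import arm
from scipy.spatial.transform import Rotation as R
def shot(name,fn=None):
    p=arm.read_camera(name)
    if fn: cv2.imwrite('pics/'+fn,p['img'])
    return p
def proj(p,X):
    X=np.atleast_2d(X);T=p['world_to_cam'];c=X@T[:3,:3].T+T[:3,3];u=c@p['mtx'].T
    return u[:,:2]/u[:,2:]
def ray(p,xy):
    T=p['world_to_cam'];d=np.linalg.solve(p['mtx'],[xy[0],xy[1],1.]);Rm=T[:3,:3]
    d=Rm.T@d;return -Rm.T@T[:3,3],d/np.linalg.norm(d)
def atz(p,xy,z):
    o,d=ray(p,xy);return o+d*(z-o[2])/d[2]
def tri(obs):
    A=np.zeros((3,3));b=np.zeros(3);rs=[ray(p,x) for p,x in obs]
    for o,d in rs:
        M=np.eye(3)-np.outer(d,d);A+=M;b+=M@o
    X=np.linalg.solve(A,b);return X,[float(np.linalg.norm((np.eye(3)-np.outer(d,d))@(X-o))) for o,d in rs]
def toolR(s):
    return R.from_euler('xyz',s['orientation'],degrees=True)
E
python3 - <<'E'
from h import *
np.set_printoptions(precision=4,suppress=True)
s=arm.observe();print({k:np.round(v,3) for k,v in s.items()})
for n in ['scene','side','wrist']:
    p=shot(n,n+'0.png');o,d=ray(p,(256,192));print(n,o,d)
    for t in ['chassis','post_hole','bar_hinge','bar_end','spacer_center','tray','clip_seat','clip_tip','clip_tab','bottle','cup','wheel']:
        print(t,[(np.round(r['xy']).tolist(),round(r['confidence'],2)) for r in arm.pinpoint(p,t)[:3]])
E
```

```text
pics
{'time_s': np.float64(0.0), 'q': array([ 73.728,  39.534, -11.142,  89.745,   9.014,  51.71 , -12.324]), 'dq': array([ 0.082, -0.043,  0.024,  0.119, -0.014, -0.009, -0.033]), 'joint_torque': array([ -0.   , -53.963,  -1.267, -15.855,   0.009,   0.009,  -0.   ]), 'position': array([ 0.195, -0.593,  0.23 ]), 'orientation': array([-84.337,  89.893, 113.876]), 'contact_force': array([ 0.555,  1.458, -0.367]), 'ft_torque': array([-0.046,  0.003, -0.025]), 'grip_width': np.float64(0.994)}
scene [0.8893 0.535  0.7076] [-0.3687 -0.634  -0.6798]
chassis [([245.0, 204.0], 0.83)]
post_hole [([240.0, 191.0], 0.97), ([168.0, 260.0], 0.46)]
bar_hinge [([288.0, 226.0], 0.89)]
bar_end [([301.0, 173.0], 0.69)]
spacer_center [([267.0, 211.0], 0.51)]
tray [([314.0, 342.0], 0.8)]
clip_seat [([229.0, 176.0], 0.65), ([240.0, 188.0], 0.64), ([171.0, 215.0], 0.58)]
clip_tip [([168.0, 222.0], 0.78), ([235.0, 183.0], 0.66), ([302.0, 159.0], 0.44)]
clip_tab [([176.0, 197.0], 0.72), ([275.0, 163.0], 0.68), ([213.0, 164.0], 0.63)]
bottle [([367.0, 300.0], 0.58)]
cup [([243.0, 193.0], 0.58)]
wheel [([208.0, 155.0], 0.6)]
side [ 0.4779 -0.8548  0.7036] [ 0.0647  0.7957 -0.6022]
chassis [([267.0, 239.0], 0.81)]
post_hole [([270.0, 218.0], 0.92), ([278.0, 236.0], 0.56)]
bar_hinge [([243.0, 179.0], 0.74)]
bar_end [([236.0, 109.0], 0.85)]
spacer_center [([253.0, 201.0], 0.77)]
tray [([271.0, 140.0], 0.83)]
clip_seat [([166.0, 278.0], 0.93), ([279.0, 235.0], 0.62)]
clip_tip [([366.0, 244.0], 0.86), ([157.0, 279.0], 0.82), ([273.0, 226.0], 0.65)]
clip_tab [([198.0, 268.0], 0.72), ([292.0, 247.0], 0.59), ([345.0, 265.0], 0.55)]
bottle [([220.0, 146.0], 0.83), ([237.0, 108.0], 0.34)]
cup [([370.0, 213.0], 0.57)]
wheel [([276.0, 342.0], 0.74)]
wrist [ 0.2615 -0.5721  0.3743] [-0.2539 -0.0835 -0.9636]
chassis []
post_hole []
bar_hinge []
bar_end []
spacer_center []
tray []
clip_seat []
clip_tip []
clip_tab []
bottle []
cup []
wheel []
```

Run:
```python
import cv2
for n in ['scene0','side0']:
    i=cv2.imread(f'pics/{n}.png'); cv2.imwrite(f'pics/{n}_b.png',cv2.resize(i,(800,600),interpolation=cv2.INTER_CUBIC))
```

```text
(no output)
```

View pics/scene0_b.png

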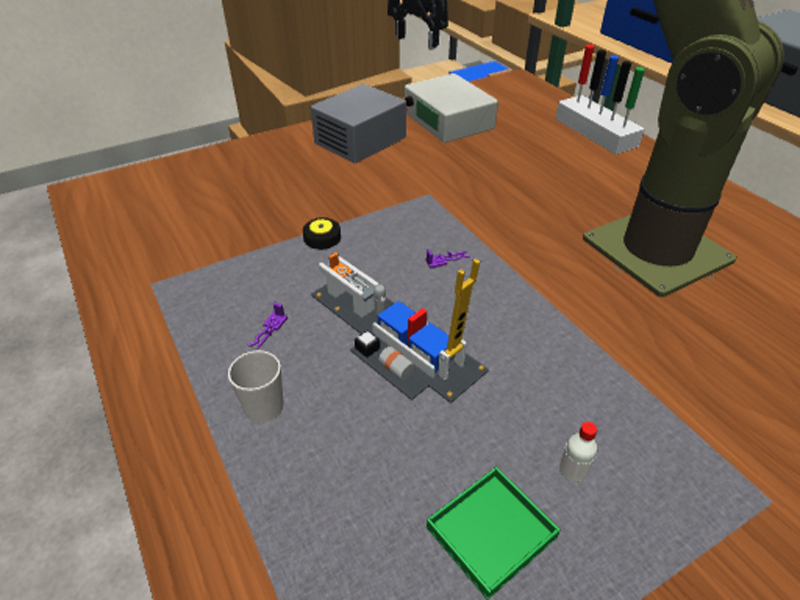

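View pics/side0_b.png

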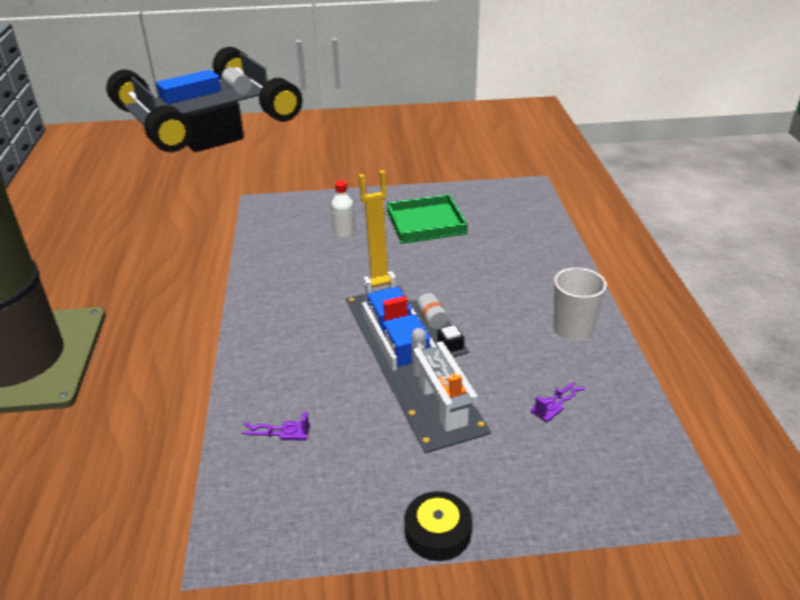

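The scene view shows the post near (241,188), the red spacer near (267,206), the orange tab at (214,166) and the tray at (314,342). In the side view the tab is at (291,246), the post top at (268,213) and the bar end at (238,112). The purple clips are decoys.

Run:
```python
from h import *
np.set_printoptions(precision=4,suppress=True)
a=shot('scene');b=shot('side')
import json
def best(p,t,near=None):
    r=arm.pinpoint(p,t)
    if near is not None: r=sorted(r,key=lambda q:np.hypot(*(np.array(q['xy'])-near)))
    return r[0]['xy']
N={'post_hole':((240,191),(270,218)),'clip_tab':((213,164),(292,247)),'clip_tip':((235,183),(273,226)),'clip_seat':((229,176),(279,235))}
P={}
for t in ['chassis','post_hole','bar_hinge','bar_end','spacer_center','tray','clip_seat','clip_tip','clip_tab','bottle','cup','wheel']:
    try:
        n=N.get(t,(None,None));x,y=best(a,t,n[0]),best(b,t,n[1])
        X,e=tri([(a,x),(b,y)]);P[t]=X;print(t,np.round(x,1),np.round(y,1),X,np.round(e,4))
    except Exception as ex: print(t,ex)
d=P['bar_hinge']-P['post_hole'];print(np.degrees(np.arctan2(d[1],d[0])),np.linalg.norm(d[:2]))
d=P['post_hole']-P['clip_tab'];print(np.degrees(np.arctan2(d[1],d[0])),np.linalg.norm(d[:2]))
```

```text
chassis [243.9 205. ] [266. 237.] [ 0.5599 -0.0931  0.0041] [0.0011 0.0011]
post_hole [241.2 190.1] [268.7 217.6] [ 0.5657 -0.0948  0.0591] [0.001 0.001]
bar_hinge [289.9 225.5] [243.6 177.1] [0.5243 0.0648 0.0539] [0.0003 0.0003]
bar_end [302.5 171.2] [237.  110.2] [0.5159 0.0766 0.2228] [0.0016 0.0016]
spacer_center [268.  212.9] [250.8 201.7] [ 0.5361 -0.0095  0.0369] [0.0018 0.0018]
tray [313. 340.] [270.7 140.5] [0.6202 0.3    0.0043] [0.0036 0.0036]
clip_seat [228.7 177.5] [277.5 232.3] [ 0.5754 -0.1483  0.0654] [0.0005 0.0005]
clip_tip [233.7 178.5] [270.2 225.1] [ 0.5656 -0.1324  0.0707] [0.0024 0.0024]
clip_tab [214.8 162.9] [291.5 245.8] [ 0.591  -0.2045  0.0808] [0.0036 0.0036]
bottle [364.2 300.2] [217.3 148.1] [0.4712 0.2825 0.0009] [0.005 0.005]
cup list index out of range
wheel [205.3 153.7] [277.8 342.8] [ 0.5515 -0.3562 -0.0007] [0.0024 0.0024]
104.54772009857028 0.16483655163070443
103.01602529261179 0.112606273367552
```

```bash
cat >> h.py <<'E'
np.set_printoptions(precision=4,suppress=True)
def plan(target,ydir=None,s=None):
    """turn about tool x (deg) to align tool y with +-ydir, and shift in tool axes (cm) before and after turn"""
    s=s or arm.observe();M=toolR(s).as_matrix();p=np.array(s['position'])
    print('pos',p,'tool axes x',M[:,0],'y',M[:,1],'z',M[:,2],'grip',round(float(s['grip_width']),3),'t',round(float(s['time_s']),2),'F',np.round(s['contact_force'],1))
    d=np.array(target)-p;print('shift now (cm)',M.T@d*100)
    if ydir is not None:
        y=np.array([*ydir,0.]);y/=np.linalg.norm(y)
        x=np.array([0,0,-1.])
        for sg in (1,-1):
            D=np.column_stack([x,sg*y,np.cross(x,sg*y)]);rv=R.from_matrix(M.T@D).as_rotvec(degrees=True)
            print('turn',rv,'then shift',D.T@d*100)
E
python3 - <<'E'
from h import *
plan([0.537,-0.012,0.23],[-0.235,0.972])
print(arm.observe()['q'])
E
```

```text
pos [ 0.1953 -0.5937  0.2313] tool axes x [ 0. -0. -1.] y [ 0.3125 -0.9499  0.    ] z [-0.9499 -0.3125  0.    ] grip 0.997 t 3.25 F [-0.9 -0.   0. ]
shift now (cm) [  0.1282 -44.582  -50.6343]
turn [-175.3832    0.0023    0.0001] then shift [ 0.1294 48.513  46.8815]
turn [ 4.6168  0.0001 -0.0015] then shift [  0.1294 -48.513  -46.8815]
[ 73.7278  39.4847 -11.1486  89.6846   9.0126  51.7106 -12.325 ]
```

step_arm --pt "-3 0 0 4.6 0 0 0" --pt "0 -4.4 -4.2 0 0 0 0" --pt "0 -4.4 -4.2 0 0 0 0" --pt "0 -4.4 -4.2 0 0 0 0" --pt "0 -4.4 -4.2 0 0 0 0" --pt "0 -4.4 -4.2 0 0 0 0" --pt "0 -4.4 -4.2 0 0 0 0" --pt "0 -4.4 -4.2 0 0 0 0" --pt "0 -4.4 -4.2 0 0 0 0" --pt "0 -4.4 -4.2 0 0 0 0" --pt "0 -4.4 -4.2 0 0 0 0" --pt "0 -4.4 -4.2 0 0 0 0"

```text
time_s: 4.75
position: [0.5315, -0.0128, 0.2615]
orientation: [143.6, 90.0, -22.8]
contact_force: [1.0, -0.3, -0.2]
grip_width: 1.0
```

Run:
```python
from h import *
plan([0.537,-0.012,0.26],[-0.235,0.972])
p=shot('wrist','w1.png')
print(p['mtx'])
for t in ['post_hole','bar_hinge','spacer_center','clip_tab','clip_seat']:
    for r in arm.pinpoint(p,t)[:3]: print(t,np.round(r['xy'],1),round(r['confidence'],2))
```

```text
pos [ 0.5315 -0.0128  0.2615] tool axes x [ 0.0008 -0.0003 -1.    ] y [ 0.2353 -0.9719  0.0005] z [-0.9719 -0.2353 -0.0007] grip 1.0 t 4.75 F [ 1.  -0.3 -0.2]
shift now (cm) [ 0.1544  0.0487 -0.557 ]
turn [-179.9814    0.0466   -0.0631] then shift [ 0.154  -0.0486  0.5572]
turn [ 0.0185 -0.0402 -0.0297] then shift [ 0.154   0.0486 -0.5572]
[[305.6766   0.     256.1029]
 [  0.     305.6766 193.9602]
 [  0.       0.       1.    ]]
post_hole [334.5 162. ] 0.58
post_hole [319.9 152. ] 0.27
bar_hinge [192.2 164.3] 0.85
spacer_center [261.2 161.5] 0.72
clip_tab [438.7 159.6] 0.88
clip_tab [355.5 272.5] 0.77
clip_seat [372.9 159.5] 0.9
clip_seat [414.8   8.9] 0.77
clip_seat [336.8 302. ] 0.62
```

View pics/w1.png

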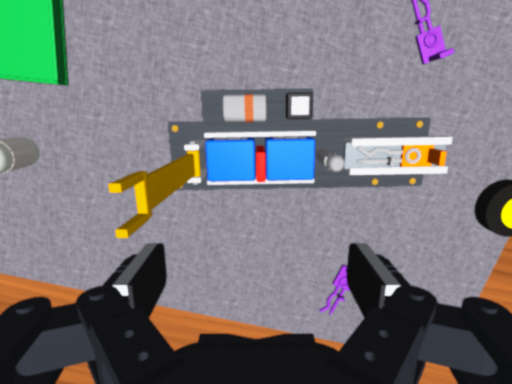

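Run:
```python
import cv2
i=cv2.imread('pics/w1.png')[85:215,150:470]
cv2.imwrite('pics/w1z.png',cv2.resize(i,(800,325),interpolation=cv2.INTER_CUBIC))
```

```text
(no output)
```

View pics/w1z.png

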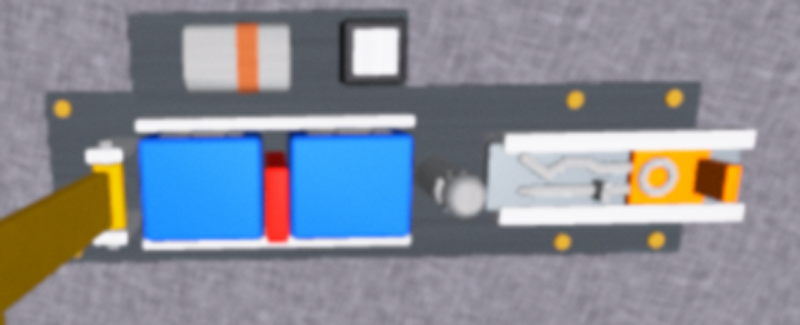

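```bash
cat >> h.py <<'E'
def packfit(p,dbg=False):
    im=cv2.resize(p['img'],None,fx=4,fy=4,interpolation=cv2.INTER_CUBIC).astype(int)
    m=((im[...,0]>170)&(im[...,2]<90)).astype(np.uint8)
    n,l,st,c=cv2.connectedComponentsWithStats(m)
    ids=1+np.argsort(-st[1:,4])[:2];W=[]
    for i in ids:
        cn=max(cv2.findContours((l==i).astype(np.uint8),0,2)[0],key=cv2.contourArea)
        bx=cv2.boxPoints(cv2.minAreaRect(cn));bx=(bx+.5)/4-.5
        w=np.array([atz(p,b,.046) for b in bx]);W.append(w)
        if dbg: print('sides',np.linalg.norm(w[1]-w[0]),np.linalg.norm(w[2]-w[1]))
    W.sort(key=lambda w:w[:,1].mean())
    a,b=[w[:,:2].mean(0) for w in W] # a: x18-76 centre 47 ; b centre 118
    v=b-a
    angs=[]
    for w in W:
        for k in range(4):
            e=w[(k+1)%4]-w[k];th=np.arctan2(e[1],e[0]);base=np.arctan2(v[1],v[0])
            d=(th-base+np.pi/4)%(np.pi/2)-np.pi/4;angs.append(np.degrees(base+d))
    yaw=np.degrees(np.arctan2(v[1],v[0]))
    u=v/np.linalg.norm(v);o=(a+b)/2-u*.0825
    if dbg: print('packdist',np.linalg.norm(v),'yaw c',yaw,'edges',np.round(angs,2))
    return o,yaw,u
E
python3 - <<'E'
from h import *
p=shot('wrist')
o,yaw,u=packfit(p,True);print(o,yaw)
n=np.array([-u[1],u[0]])
def C(x,y,z): return np.array([*(o+u*x+n*y),z])
for x,y,z in [(0,0,.078),(.082,0,.072),(-.0,0,.06),(.160,0,.052)]: print((x,z),proj(p,C(x,y,z)))
b=shot('side');a=shot('scene')
for q,nm in ((a,'scene'),(b,'side')):
    r=arm.pinpoint(q,'post_hole');print(nm,proj(q,C(0,0,.06)),r[0]['xy'],proj(q,C(.16,0,.052)),arm.pinpoint(q,'bar_hinge')[0]['xy'],proj(q,C(.0825,0,.039)),[r['xy'] for r in arm.pinpoint(q,'spacer_center')])
E
```

```text
sides 0.057400534564136255 0.04879106019964885
sides 0.05770332342966973 0.048576467643436885
packdist 0.07157668729657819 yaw c 104.66141930189467 edges [104.51 107.45 104.54 104.89 104.59 104.4  104.62 101.84]
[ 0.5633 -0.0952] 104.66141930189467
(0, 0.078) [[334.5394 160.5542]]
(0.082, 0.072) [[258.3102 161.111 ]]
(-0.0, 0.06) [[330.6002 157.8629]]
(0.16, 0.052) [[190.9527 159.4943]]
scene [[242.3031 189.3303]] [240.0, 190.9] [[289.0111 224.4648]] [289.3, 222.0] [[265.2812 211.5117]] [[268.1, 212.1]]
side [[268.0752 217.6146]] [267.9, 217.0] [[243.0643 179.0495]] [244.4, 178.9] [[254.6149 202.6064]] [[254.8, 202.9]]
```

```bash
cat >> h.py <<'E'
O=np.array([.5633,-.0952]);YAW=104.6
U=np.array([np.cos(np.radians(YAW)),np.sin(np.radians(YAW))]);NN=np.array([-U[1],U[0]])
def C(x,y,z): return np.array([*(O+U*x+NN*y),z])
E
python3 - <<'E'
from h import *
print(C(.0815,.001,.05)); plan(C(.0815,.001,.052),U)
E
```

```text
[ 0.5418 -0.0166  0.05  ]
pos [ 0.5304 -0.0149  0.2613] tool axes x [ 0.     -0.0001 -1.    ] y [ 0.2347 -0.9721  0.0001] z [-0.9721 -0.2347  0.    ] grip 0.997 t 5.5 F [ 0.2 -0.6 -0.9]
shift now (cm) [20.9336  0.4297 -1.0709]
turn [178.9765  -0.0059  -0.0009] then shift [20.9336 -0.4501  1.0628]
turn [-1.0235  0.0006 -0.0037] then shift [20.9336  0.4501 -1.0628]
```

step_arm --pt "0 0.4 -1.1 -1.0 0 0 0" --pt "5 0 0 0 0 0 0" --pt "5 0 0 0 0 0 0" --pt "3 0 0 0 0 0 0" --pt "0 0 0 0 0 0 0"

```text
time_s: 6.12
position: [0.5413, -0.0159, 0.1293]
orientation: [-11.3, 89.8, -176.7]
contact_force: [-0.4, 0.4, -0.1]
grip_width: 1.002
```

Run:
```python
from h import *
plan(C(.0815,.001,.052),U)
p=shot('wrist','w2.png')
print(proj(p,C(0.0815,0,.072)),packfit(p)[:2])
```

```text
pos [ 0.5413 -0.0159  0.1293] tool axes x [-0.0043 -0.0002 -1.    ] y [ 0.2529 -0.9675 -0.0008] z [-0.9675 -0.2529  0.0042] grip 1.002 t 6.12 F [-0.4  0.4 -0.1]
shift now (cm) [ 7.7298  0.0822 -0.0675]
turn [-179.953    -0.0753    0.3768] then shift [ 7.7301 -0.0757  0.0352]
turn [0.0466 0.24   0.048 ] then shift [ 7.7301  0.0757 -0.0352]
[[256.9433 209.3789]] (array([ 0.5631, -0.0952]), np.float64(104.5904009144878))
```

View pics/w2.png

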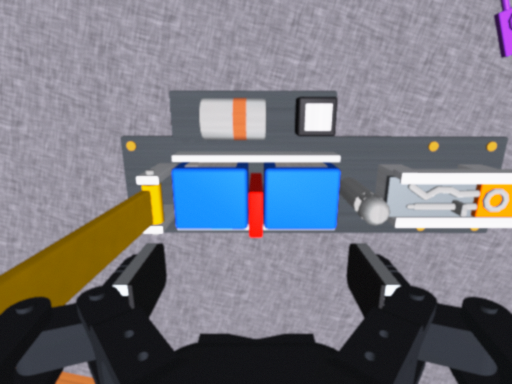

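step_arm --pt "0 0.1 0 0 0.2 0 100" --pt "1.5 0 0 0 0 0 100" --pt "2 0 0 0 0 0 100" --pt "2 0 0 0 0 0 100" --pt "2 0 0 0 0 0 100" --pt "0.2 0 0 0 0 0 100" --pt "0 0 0 0 0 0 255" --pt "0 0 0 0 0 0 255" --pt "0 0 0 0 0 0 255" --pt "0 0 0 0 0 0 255"

```text
time_s: 7.42
position: [0.5432, -0.0167, 0.0552]
orientation: [176.2, 89.7, 10.8]
contact_force: [-0.2, 0.4, 5.8]
grip_width: 0.098
```

Run:
```python
from h import *
plan(C(.0815,.001,.052),U)
p=shot('wrist','w3.png')
```

```text
pos [ 0.5432 -0.0167  0.0552] tool axes x [ 0.005   0.0009 -1.    ] y [ 0.2522 -0.9677  0.0003] z [-0.9677 -0.2522 -0.0051] grip 0.098 t 7.42 F [-0.2  0.4  5.8]
shift now (cm) [ 0.316  -0.0499  0.1348]
turn [-179.994     0.0306   -0.4556] then shift [ 0.3167  0.0498 -0.1332]
turn [ 0.0054 -0.2901 -0.0195] then shift [ 0.3167 -0.0498  0.1332]
```

View pics/w3.png

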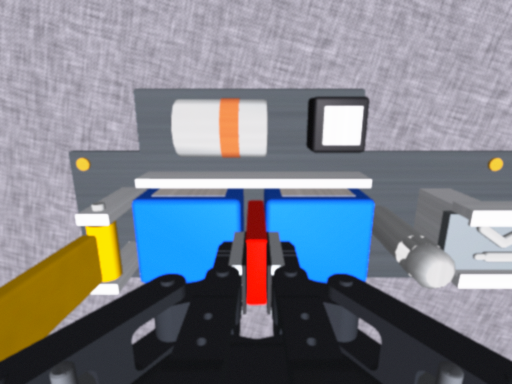

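step_arm --pt "-1 0 0 0 0 0 255" --pt "-2.5 0 0 0 0 0 255" --pt "-2.5 0 0 0 0 0 255" --pt "-3 0 0 0 0 0 255" --pt "-3 0 0 0 0 0 255" --pt "-1 0 -4 0 0 0 255" --pt "0 0 -4 0 0 0 255" --pt "0 0 -4 0 0 0 255" --pt "0 0 0 0 0 0 255"

```text
time_s: 8.6
position: [0.6605, 0.0148, 0.185]
orientation: [-175.1, 89.6, 19.6]
contact_force: [-1.0, 0.3, -0.4]
grip_width: 0.099
```

Run:
```python
from h import *
plan([.62,.30,.185])
p=shot('wrist','w4.png')
a=shot('scene','s4.png');b=shot('side')
g=[]
for q in (a,b):
    m=cv2.inRange(cv2.cvtColor(q['img'],cv2.COLOR_BGR2HSV),(50,120,60),(75,255,255))
    n,l,st,c=cv2.connectedComponentsWithStats(m);i=1+np.argmax(st[1:,4])
    cn=cv2.findContours((l==i).astype(np.uint8),0,2)[0][0];bx=cv2.approxPolyDP(cv2.convexHull(cn),8,True)[:,0]
    print(bx.tolist(),[np.round(atz(q,x,.022)[:2],3).tolist() for x in bx])
```

```text
pos [0.6605 0.0148 0.185 ] tool axes x [ 0.0062  0.0022 -1.    ] y [ 0.2534 -0.9674 -0.0006] z [-0.9673 -0.2534 -0.0065] grip 0.099 t 8.6 F [-1.   0.3 -0.4]
shift now (cm) [  0.0329 -28.612   -3.307 ]
[[318, 299], [357, 341], [311, 382], [273, 333]] [[0.57, 0.24], [0.56, 0.348], [0.679, 0.365], [0.689, 0.256]]
[[295, 149], [257, 155], [248, 130], [287, 125]] [[0.672, 0.222], [0.569, 0.205], [0.557, 0.339], [0.67, 0.353]]
```

View pics/w4.png

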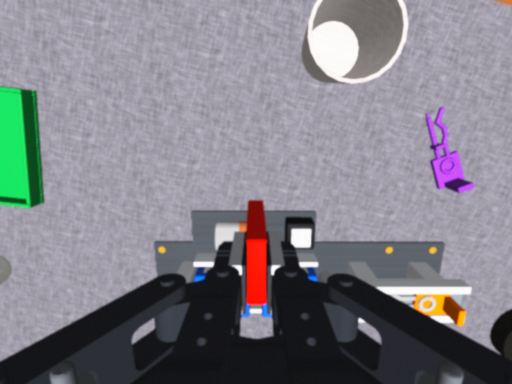

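View pics/s4.png

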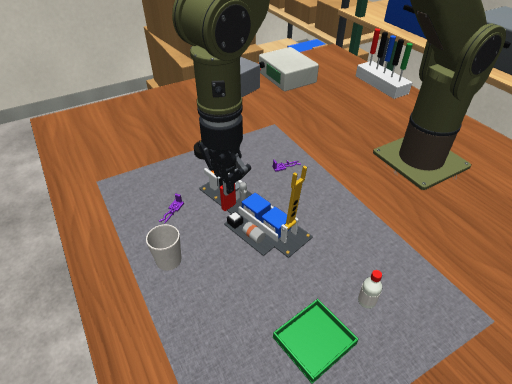

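step_arm --pt "0 -4.1 -0.5 0 0 0 255" --pt "0 -4.1 -0.5 0 0 0 255" --pt "0 -4.1 -0.5 0 0 0 255" --pt "0 -4.1 -0.5 0 0 0 255" --pt "0 -4.1 -0.5 0 0 0 255" --pt "0 -4.1 -0.5 0 0 0 255" --pt "0 -4.0 -0.5 0 0 0 255" --pt "4 0 0 0 0 0 255" --pt "4 0 0 0 0 0 255" --pt "0 0 0 0 0 0 255"

```text
time_s: 10.0
position: [0.617, 0.2965, 0.1019]
orientation: [29.1, 89.7, -136.3]
contact_force: [-0.3, 0.2, 0.6]
grip_width: 0.102
```

Run:
```python
from h import *
plan([.6245,.3023,.056],[-0.1,1])
p=shot('wrist','w5.png')
```

```text
pos [0.617  0.2965 0.1019] tool axes x [-0.0041 -0.0039 -1.    ] y [ 0.252  -0.9677  0.0028] z [-0.9677 -0.2519  0.0049] grip 0.102 t 10.0 F [-0.3  0.2  0.6]
shift now (cm) [ 4.5805 -0.3836 -0.8947]
turn [-171.1165    0.2685    0.405 ] then shift [4.5859 0.5012 0.8042]
turn [ 8.8828  0.2707 -0.1794] then shift [ 4.5859 -0.5012 -0.8042]
```

View pics/w5.png

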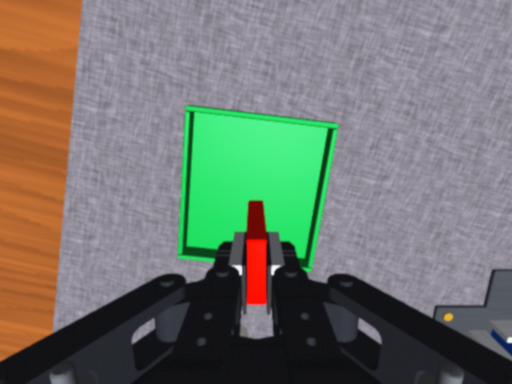

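step_arm --pt "0 -0.4 -0.9 0 0 0 255" --pt "2 0 0 0 0 0 255" --pt "1.5 0 0 0 0 0 255" --pt "0.7 0 0 0 0 0 255" --pt "0.3 0 0 0 0 0 255" --pt "0 0 0 0 0 0 255"

```text
time_s: 10.8
position: [0.6282, 0.3052, 0.0598]
orientation: [178.4, 89.8, 13.0]
contact_force: [-0.6, -0.2, -0.5]
grip_width: 0.103
```

Run:
```python
from h import *
plan([.6245,.3023,.056])
p=shot('wrist','w6.png')
```

```text
pos [0.6282 0.3052 0.0598] tool axes x [ 0.0034  0.0008 -1.    ] y [ 0.2522 -0.9677  0.0001] z [-0.9677 -0.2522 -0.0034] grip 0.103 t 10.8 F [-0.6 -0.2 -0.5]
shift now (cm) [0.3736 0.187  0.4275]
```

View pics/w6.png

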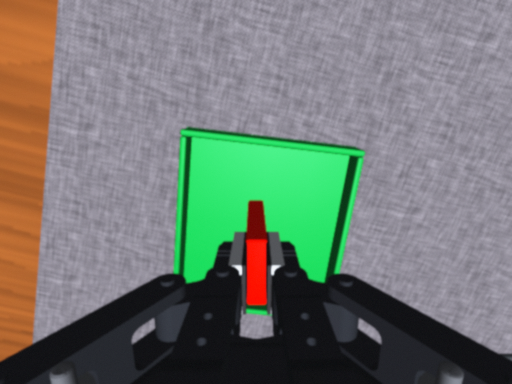

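step_arm --pt "0.3 0 0.3 0 0 0 255" --pt "0.2 0 0 0 0 0 255" --pt "0 0 0 0 0 0 255" --pt "0 0 0 0 0 0 255"

```text
time_s: 11.35
position: [0.6254, 0.3045, 0.0549]
orientation: [179.3, 89.8, 13.9]
contact_force: [0.8, 0.1, -0.7]
grip_width: 0.097
```

step_arm --pt "0.15 0 0 0 0 0 255" --pt "0 0 0 0 0 0 255" --pt "0 0 0 0 0 0 255"

```text
time_s: 11.72
position: [0.6253, 0.3044, 0.0534]
orientation: [178.8, 89.8, 13.4]
contact_force: [0.1, 0.8, -0.8]
grip_width: 0.099
```

step_arm --pt "0.1 0 0 0 0 0 255" --pt "0 0 0 0 0 0 255" --pt "0 0 0 0 0 0 210" --pt "0 0 0 0 0 0 190" --pt "0 0 0 0 0 0 150" --pt "0 0 0 0 0 0 130" --pt "0 0 0 0 0 0 130"

```text
time_s: 12.6
position: [0.6253, 0.3044, 0.0523]
orientation: [178.2, 89.8, 12.8]
contact_force: [-0.6, 0.8, 0.3]
grip_width: 0.489
```

Run:
```python
from h import *
plan([.6245,.3023,.056])
p=shot('wrist','w7.png')
```

```text
pos [0.6253 0.3044 0.0523] tool axes x [ 0.0033  0.0008 -1.    ] y [ 0.2522 -0.9677  0.0001] z [-0.9677 -0.2522 -0.0034] grip 0.489 t 12.6 F [-0.6  0.8  0.3]
shift now (cm) [-0.3751  0.1842  0.1251]
```

View pics/w7.png

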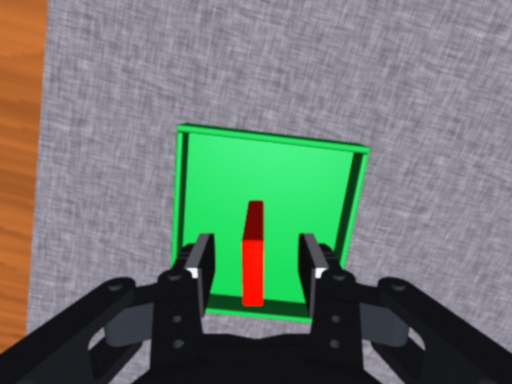

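step_arm --pt "-2 0 0 0 0 0 120" --pt "-4 0 0 0 0 0 120" --pt "-5 0 0 0 0 0 120" --pt "-2.5 0 0 0 0 0 200" --pt "0 2.5 3.2 0 0 0 255" --pt "0 3 3.2 0 0 0 255" --pt "0 3.5 3.2 0 0 0 255" --pt "0 3.5 3.2 0 0 0 255" --pt "0 3 3.2 0 0 0 255" --pt "0 0 0 0 0 0 255"

```text
time_s: 13.9
position: [0.5076, 0.1098, 0.1881]
orientation: [126.7, 89.8, -39.0]
contact_force: [0.5, -0.0, -0.1]
grip_width: -0.003
```

Run:
```python
from h import *
plan(C(.205,0,.172),U)
p=shot('wrist','w8.png');q=shot('scene','s8.png')
for t in ['bar_end']:
    print([ (r['xy'],r['confidence']) for r in arm.pinpoint(q,t)])
print(proj(q,C(.1736,0,.223)), proj(q,arm.observe()['position']))
# arc in chassis x,z for TCP
prev=None
for th in [97,88,80,72,64,56,48,40,32,24,16,8,0]:
    t=np.radians(th);x=160-120*np.cos(t)+4*np.sin(t)+15;z=52+120*np.sin(t)+4*np.cos(t)
    print(th,round(x,1),round(z,1), None if prev is None else (round(x-prev[0],1),round(z-prev[1],1)));prev=(x,z)
```

```text
pos [0.5076 0.1098 0.1881] tool axes x [ 0.0025 -0.0021 -1.    ] y [ 0.2473 -0.9689  0.0026] z [-0.9689 -0.2473 -0.002 ] grip -0.003 t 13.9 F [ 0.5 -0.  -0.1]
shift now (cm) [ 1.6151  0.7389 -0.2272]
turn [179.7153  -0.2358   0.1749] then shift [ 1.6128 -0.7443  0.2266]
turn [-0.2845 -0.1115 -0.1504] then shift [ 1.6128  0.7443 -0.2266]
[([302.1, 174.3], 0.85)]
[[299.2145 171.0066]] [[313.6283 194.5314]]
97 193.6 170.6 None
88 174.8 172.1 (np.float64(-18.8), np.float64(1.4))
80 158.1 170.9 (np.float64(-16.7), np.float64(-1.2))
72 141.7 167.4 (np.float64(-16.4), np.float64(-3.5))
64 126.0 161.6 (np.float64(-15.7), np.float64(-5.8))
56 111.2 153.7 (np.float64(-14.8), np.float64(-7.9))
48 97.7 143.9 (np.float64(-13.5), np.float64(-9.9))
40 85.6 132.2 (np.float64(-12.0), np.float64(-11.7))
32 75.4 119.0 (np.float64(-10.3), np.float64(-13.2))
24 67.0 104.5 (np.float64(-8.4), np.float64(-14.5))
16 60.8 88.9 (np.float64(-6.3), np.float64(-15.5))
8 56.7 72.7 (np.float64(-4.0), np.float64(-16.3))
0 55.0 56.0 (np.float64(-1.7), np.float64(-16.7))
```

View pics/w8.png

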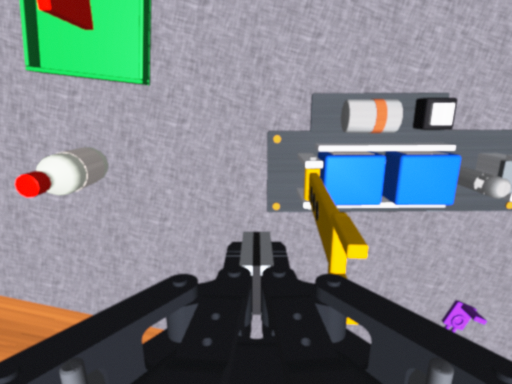

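View pics/s8.png

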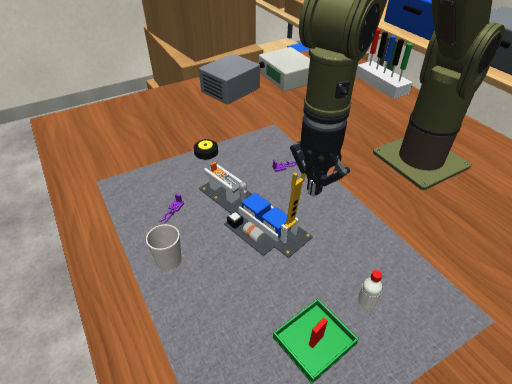

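step_arm --pt "1.6 0.7 -0.2 0 0 0 255" --pt "0 1.1 0 0 0 0 255" --pt "0 1.9 0 0 0 0 255" --pt "0.1 1.7 0 0 0 0 255" --pt "0.3 1.6 0 0 0 0 255" --pt "0.6 1.6 0 0 0 0 255" --pt "0.8 1.5 0 0 0 0 255" --pt "1.0 1.4 0 0 0 0 255" --pt "1.2 1.2 0 0 0 0 255"

```text
time_s: 15.18
position: [0.5435, -0.0094, 0.13]
orientation: [176.9, 89.8, 11.5]
contact_force: [-0.6, 1.2, 2.1]
grip_width: 0.001
```

Run:
```python
from h import *
plan(C(.0856,0,.1322),U)
q=shot('side','d9.png')
print(arm.pinpoint(q,'bar_end')[:1])
```

```text
pos [ 0.5435 -0.0094  0.13  ] tool axes x [ 0.0035  0.0007 -1.    ] y [ 0.252  -0.9677  0.0002] z [-0.9677 -0.252  -0.0035] grip 0.001 t 15.18 F [-0.6  1.2  2.1]
shift now (cm) [-0.2216  0.2443  0.2447]
turn [179.9929  -0.0171   0.318 ] then shift [-0.2208 -0.2442 -0.2455]
turn [-0.0068 -0.2025 -0.0109] then shift [-0.2208  0.2442  0.2455]
[{'xy': [260.8, 162.5], 'confidence': 0.48}]
```

View pics/d9.png

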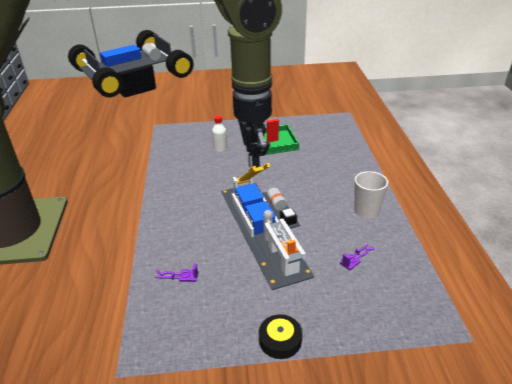

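Bar is following (about 40°, its end near (262,168)). Continue the arc.

step_arm --pt "1.1 1.2 0.2 0 0 0 255" --pt "1.4 0.9 0 0 0 0 255" --pt "1.5 0.6 0 0 0 0 255" --pt "1.6 0.4 0 0 0 0 255" --pt "1.6 0.2 0 0 0 0 255" --pt "0.3 0 0 0 0 0 255" --pt "0 0 0 0 0 0 255"

```text
time_s: 16.15
position: [0.5497, -0.0413, 0.056]
orientation: [161.4, 89.8, -4.0]
contact_force: [-0.7, -2.8, 8.2]
grip_width: -0.003
```

Run:
```python
from h import *
plan(C(.055,0,.056),U)
q=shot('side','d10.png');cv2.imwrite('pics/d10z.png',cv2.resize(q['img'][150:300,200:340],None,fx=4,fy=4,interpolation=2))
```

```text
pos [ 0.5497 -0.0413  0.056 ] tool axes x [ 0.003  -0.0002 -1.    ] y [ 0.2521 -0.9677  0.001 ] z [-0.9677 -0.2521 -0.0029] grip -0.003 t 16.15 F [-0.7 -2.8  8.2]
shift now (cm) [-0.0013  0.0626  0.0396]
turn [-179.9972    0.0878   -0.2605] then shift [-0.0012 -0.0626 -0.0396]
turn [ 0.0025 -0.1659 -0.0559] then shift [-0.0012  0.0626  0.0396]
```

View pics/d10z.png

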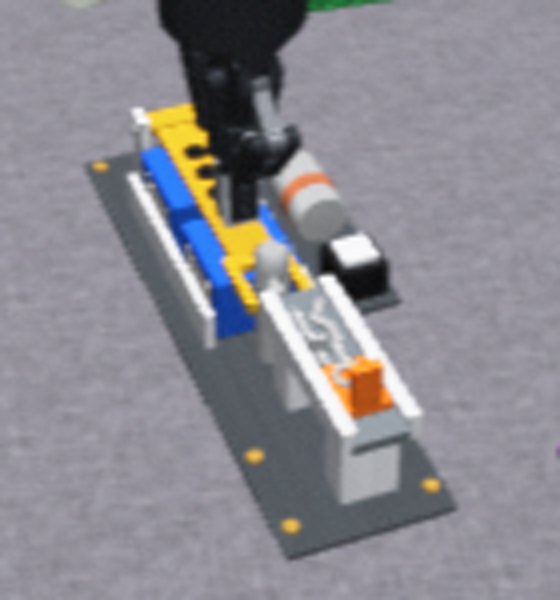

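step_arm --pt "0.2 0 0 0 0 0 255" --pt "0 0 0 0 0 0 255" --pt "0 0 0 0 0 0 255" --pt "-1 0 0 0 0 0 255" --pt "-4 0 0 0 0 0 255" --pt "-5 0 0 0 0 0 255" --pt "-4 3 0 0 0 0 255" --pt "-1 4 0 0 0 0 255" --pt "0 4 0 0 0 0 255" --pt "0 0 0 0 0 0 255"

```text
time_s: 17.45
position: [0.5769, -0.1519, 0.2032]
orientation: [135.5, 89.8, -30.3]
contact_force: [0.1, 0.7, 0.4]
grip_width: 0.0
```

Run:
```python
from h import *
plan(C(-.14,-.006,.15),U)
p=shot('wrist','w11.png')
for t in ['post_hole','clip_tab','bar_end','clip_seat','clip_tip']: print(t,[(np.round(r['xy'],1).tolist(),round(r['confidence'],2)) for r in arm.pinpoint(p,t)[:3]])
print(proj(p,C(0,0,.078)),'tab at -104,-110,-116:',proj(p,np.array([C(-.104,-.006,.077),C(-.11,-.006,.077),C(-.116,-.006,.077)])),'barend',proj(p,C(-.012,0,.056)))
```

```text
pos [ 0.5769 -0.1519  0.2032] tool axes x [ 0.0032 -0.0019 -1.    ] y [ 0.2462 -0.9692  0.0026] z [-0.9692 -0.2462 -0.0026] grip 0.0 t 17.45 F [0.1 0.7 0.4]
shift now (cm) [ 5.3409  8.1502 -0.7445]
turn [179.6504  -0.2319   0.2343] then shift [ 5.3179 -8.1684  0.7086]
turn [-0.3493 -0.1495 -0.1479] then shift [ 5.3179  8.1684 -0.7086]
post_hole [([197.6, 183.3], 0.84)]
clip_tab [([312.0, 183.7], 0.91), ([328.6, 63.3], 0.71)]
bar_end [([311.8, 184.9], 0.67), ([207.8, 183.8], 0.61)]
clip_seat [([297.7, 5.3], 0.93), ([246.0, 182.3], 0.74)]
clip_tip [([227.2, 183.7], 0.61)]
[[191.0336 186.527 ]] tab at -104,-110,-116: [[305.9624 179.071 ]
 [312.6015 179.0282]
 [319.2402 178.9853]] barend [[207.9095 180.8612]]
```

View pics/w11.png

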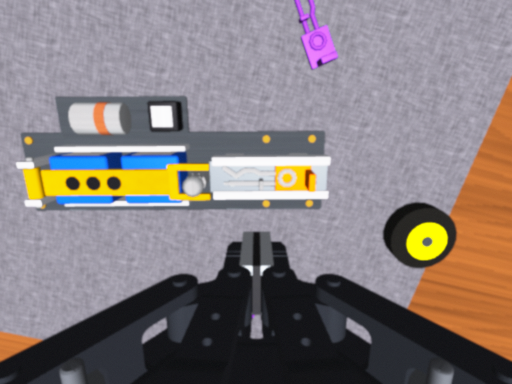

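step_arm --pt "0 2.7 -0.2 0 0 0 255" --pt "0 2.7 -0.2 0 0 0 255" --pt "1.0 2.6 -0.2 0 0 0 255" --pt "2.0 0 0 0 0 0 255" --pt "0 0 0 0 0 0 255" --pt "0 0 0 0 0 0 255"

```text
time_s: 18.5
position: [0.6037, -0.2221, 0.1744]
orientation: [-177.9, 89.8, 16.8]
contact_force: [-0.3, 0.6, -0.5]
grip_width: 0.002
```

Run:
```python
from h import *
plan(C(-.14,-.006,.072),U)
p=shot('wrist','w12.png');a=shot('scene');b=shot('side','d12.png')
r=arm.pinpoint(p,'clip_tab');print([(x['xy'],x['confidence']) for x in r])
r2=arm.pinpoint(b,'clip_tab');print([(x['xy'],x['confidence']) for x in r2])
r3=arm.pinpoint(a,'clip_tab');print([(x['xy'],x['confidence']) for x in r3])
def near(r,g): return min(r,key=lambda q:np.hypot(q['xy'][0]-g[0],q['xy'][1]-g[1]))['xy']
def ch(X): d=X[:2]-O;return d@U,d@NN,X[2]
P0=C(-.11,-.006,.077)
for obs in ([(p,near(r,proj(p,P0)[0])),(b,near(r2,proj(b,P0)[0]))],[(p,near(r,proj(p,P0)[0])),(b,near(r2,proj(b,P0)[0])),(a,near(r3,proj(a,P0)[0]))]):
    X,e=tri(obs);print(X,e,ch(X))
print(proj(p,P0),'post',proj(p,C(0,0,.078)))
```

```text
pos [ 0.6037 -0.2221  0.1744] tool axes x [ 0.004   0.0012 -1.    ] y [ 0.2538 -0.9673 -0.0002] z [-0.9672 -0.2538 -0.0042] grip 0.002 t 18.5 F [-0.3  0.6 -0.5]
shift now (cm) [10.239   0.7069  0.1548]
turn [-179.8966   -0.0142   -0.3784] then shift [10.2397 -0.7055 -0.1105]
turn [ 0.103  -0.241   0.0091] then shift [10.2397  0.7055  0.1105]
[([253.6, 67.2], 0.65), ([229.2, 201.6], 0.57)]
[([196.3, 270.0], 0.81), ([344.8, 258.1], 0.62)]
[([173.5, 196.6], 0.63), ([216.4, 163.8], 0.61), ([278.0, 166.9], 0.57)]
[ 0.6438 -0.229   0.0999] [0.048798982563154465, 0.04879898256315418] (np.float64(-0.14972756806554824), np.float64(-0.04420389453613489), np.float64(0.0999204140810093))
[ 0.6234 -0.2146  0.0823] [0.02961114208663941, 0.07013520841255255, 0.04137684794848386] (np.float64(-0.13072848627458822), np.float64(-0.02801043978651291), np.float64(0.08230317712508743))
[[227.8208 197.1674]] post [[ 94.0466 204.2772]]
```

View pics/w12.png

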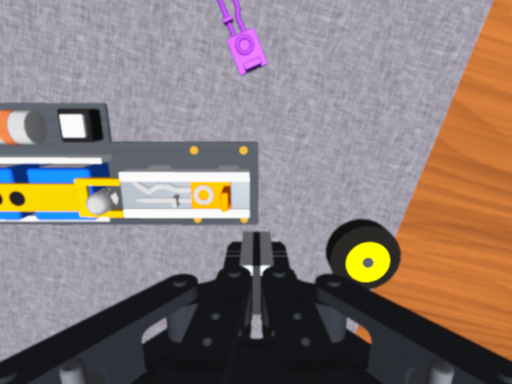

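step_arm --pt "2 0.7 0.3 0 -0.2 0 255" --pt "3 0 0 0 0 0 255" --pt "3 0 0 0 0 0 255" --pt "2 0 0 0 0 0 255" --pt "0.1 0 0 0 0 0 255" --pt "0 0 0 0 0 0 255"

```text
time_s: 19.55
position: [0.6028, -0.231, 0.0734]
orientation: [145.0, 89.9, -20.4]
contact_force: [0.0, -0.5, 0.8]
grip_width: 0.002
```

Run:
```python
from h import *
plan(C(-.125,-.004,.072),U)
p=shot('wrist','w13.png');b=shot('side','d13.png');cv2.imwrite('pics/d13z.png',cv2.resize(b['img'][170:310,220:360],None,fx=4,fy=4,interpolation=2))
```

```text
pos [ 0.6028 -0.231   0.0734] tool axes x [ 0.0013 -0.0005 -1.    ] y [ 0.2522 -0.9677  0.0008] z [-0.9677 -0.2522 -0.0011] grip 0.002 t 19.55 F [ 0.  -0.5  0.8]
shift now (cm) [ 0.1363 -1.6346 -0.0032]
turn [-179.9942    0.0703   -0.1004] then shift [0.1376 1.6345 0.0032]
turn [ 0.0058 -0.0639 -0.0448] then shift [ 0.1376 -1.6345 -0.0032]
```

View pics/w13.png

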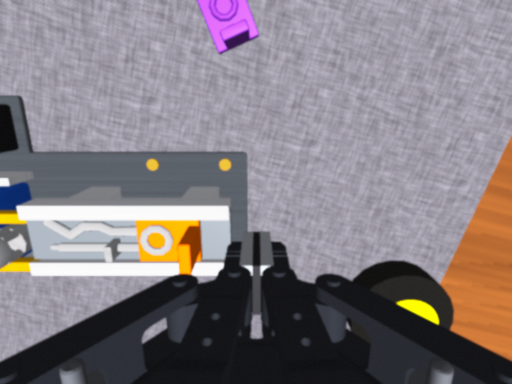

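View pics/d13z.png

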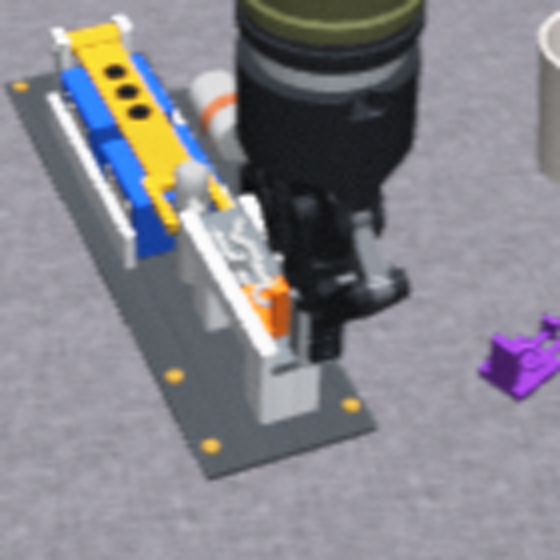

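Run:
```python
from h import *
p=shot('wrist');b=shot('side')
t=arm.observe()['position']
f=lambda X:(proj(b,X)-[220,170])*4
print('tcp side zoom',f(t),'tab rear mid',f(C(-.110,-.006,.077)),'tab top rear corners',f(np.array([C(-.11,-.014,.087),C(-.11,.002,.087)])))
print('guide top rear corners',f(np.array([C(-.127,-.026,.066),C(-.127,.014,.066)])), 'front',f(np.array([C(-.014,-.026,.066),C(-.014,.014,.066)])))
print('wrist: tcp',proj(p,t),'tab top',proj(p,np.array([C(-.11,-.014,.087),C(-.11,.002,.087),C(-.11,-.014,.063)])),'guide',proj(p,np.array([C(-.127,-.026,.066),C(-.127,.014,.066)])))
```

```text
tcp side zoom [[312.4769 350.1256]] tab rear mid [[288.971  300.1989]] tab top rear corners [[305.1903 280.2148]
 [273.7083 288.8182]]
guide top rear corners [[342.0633 329.8556]
 [263.4977 352.0528]] front [[249.2364 185.8663]
 [176.4706 204.5332]]
wrist: tcp [[255.4015 248.5288]] tab top [[187.5935 241.5626]
 [189.6294 272.4456]
 [197.1449 222.7686]] guide [[227.6948 203.1524]
 [229.5045 272.1047]]
```

Run:
```python
from h import *
b=cv2.imread('pics/d13.png')[225:270,270:320]
cv2.imwrite('pics/d13y.png',cv2.resize(b,None,fx=12,fy=12,interpolation=2))
b=cv2.imread('pics/w13.png')[190:290,150:300]
cv2.imwrite('pics/w13y.png',cv2.resize(b,None,fx=5,fy=5,interpolation=2))
```

```text
(no output)
```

View pics/d13y.png

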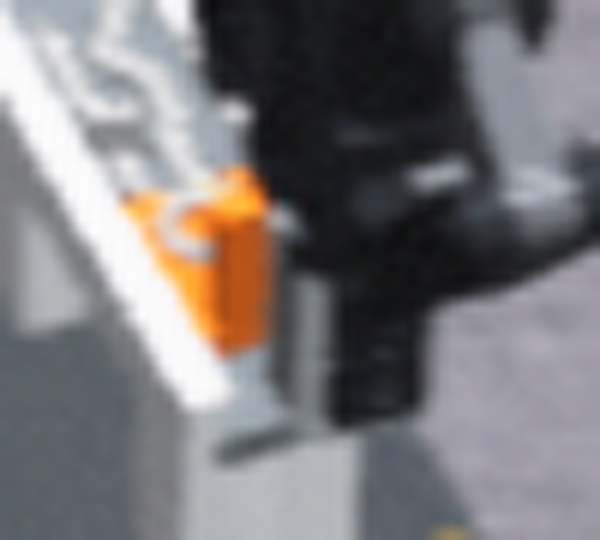

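View pics/w13y.png

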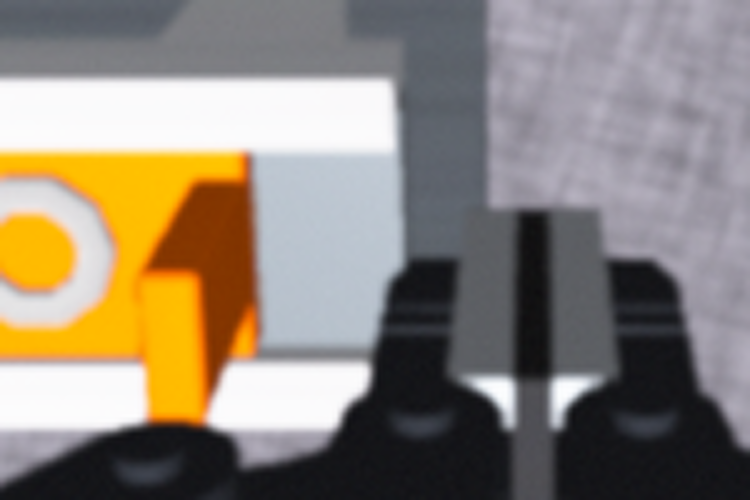

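step_arm --pt "0.1 -0.8 0 0 0 0 255" --pt "0 -0.8 0 0 0 0 255" --pt "0 -0.8 0 0 0 0 255" --pt "0 -0.8 0 0 0 0 255" --pt "0 0 0 0 0 0 255"

```text
time_s: 20.38
position: [0.594, -0.1984, 0.0718]
orientation: [-83.9, 90.0, 110.7]
contact_force: [0.6, 0.2, 0.3]
grip_width: -0.003
```

Run:
```python
from h import *
plan(C(-.075,-.004,.072),U)
p=shot('wrist','w14.png');b=shot('side','d14.png');cv2.imwrite('pics/d14z.png',cv2.resize(b['img'][170:310,220:360],None,fx=4,fy=4,interpolation=2))
```

```text
pos [ 0.594  -0.1984  0.0718] tool axes x [-0.0003  0.0007 -1.    ] y [ 0.2537 -0.9673 -0.0007] z [-0.9673 -0.2537  0.0001] grip -0.003 t 20.38 F [0.6 0.2 0.3]
shift now (cm) [-0.0136 -3.2599 -0.034 ]
turn [-179.9024   -0.0651    0.007 ] then shift [-0.016   3.2599  0.0284]
turn [0.0976 0.0044 0.0415] then shift [-0.016  -3.2599 -0.0284]
```

View pics/w14.png

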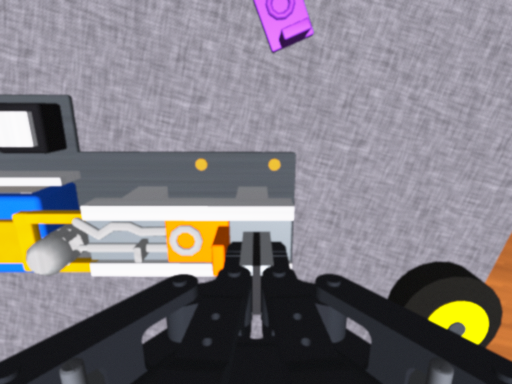

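View pics/d14z.png

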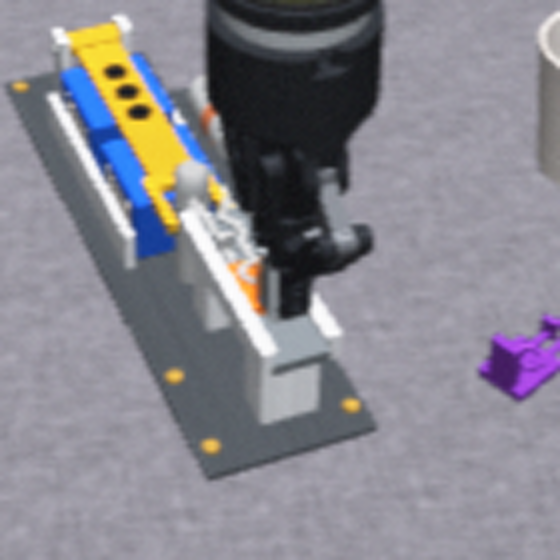

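step_arm --pt "0 -0.6 0 0 0 0 255" --pt "0 -0.6 0 0 0 0 255" --pt "0 -0.6 0 0 0 0 255" --pt "0 -0.5 0 0 0 0 255" --pt "0 0 0 0 0 0 255"

```text
time_s: 21.1
position: [0.5885, -0.1774, 0.0721]
orientation: [136.0, 90.0, -29.4]
contact_force: [0.2, -1.2, 1.2]
grip_width: 0.0
```

Run:
```python
from h import *
plan(C(-.075,-.004,.072),U)
p=shot('wrist','w15.png')
```

```text
pos [ 0.5885 -0.1774  0.0721] tool axes x [ 0.0006 -0.0004 -1.    ] y [ 0.2524 -0.9676  0.0005] z [-0.9676 -0.2524 -0.0005] grip 0.0 t 21.1 F [ 0.2 -1.2  1.2]
shift now (cm) [ 0.0084 -1.0883 -0.0308]
turn [-179.9805    0.0464   -0.0482] then shift [0.009  1.0883 0.0304]
turn [ 0.0194 -0.0307 -0.0296] then shift [ 0.009  -1.0883 -0.0304]
```

View pics/w15.png

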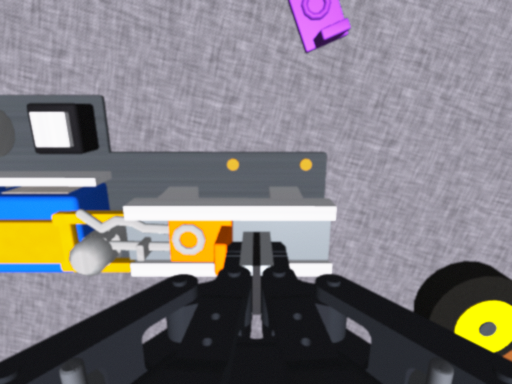

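Clip enters the post, with the leg passing behind the post top at (92,253). Keep pushing in small steps with force checks.

step_arm --pt "0 -0.4 0 0 0 0 255" --pt "0 -0.4 0 0 0 0 255" --pt "0 0 0 0 0 0 255"

```text
time_s: 21.52
position: [0.5855, -0.1679, 0.0714]
orientation: [-63.1, 89.9, 131.6]
contact_force: [-0.3, -1.5, -0.4]
grip_width: 0.0
```

step_arm --pt "0 -0.3 0 0 0 0 255" --pt "0 -0.3 0 0 0 0 255" --pt "0 0 0 0 0 0 255"

```text
time_s: 21.9
position: [0.5847, -0.1637, 0.0718]
orientation: [-9.3, 90.0, -174.7]
contact_force: [-0.2, -1.5, -0.8]
grip_width: -0.003
```

step_arm --pt "0 -0.3 0 0 0 0 255" --pt "0 0 0 0 0 0 255"

```text
time_s: 22.15
position: [0.5846, -0.1634, 0.072]
orientation: [104.0, 89.8, -61.5]
contact_force: [1.4, -5.0, -0.6]
grip_width: 0.001
```

Run:
```python
from h import *
plan(C(-.075,-.004,.072),U)
p=shot('wrist','w16.png')
```

```text
pos [ 0.5846 -0.1634  0.072 ] tool axes x [ 0.0016 -0.003  -1.    ] y [ 0.2507 -0.9681  0.0034] z [-0.9681 -0.2507 -0.0008] grip 0.001 t 22.15 F [ 1.4 -5.  -0.6]
shift now (cm) [ 0.0008  0.3644 -0.0624]
turn [179.9199  -0.3018   0.0749] then shift [-0.0005 -0.3645  0.0618]
turn [-0.0798 -0.0477 -0.1922] then shift [-0.0005  0.3645 -0.0618]
```

View pics/w16.png

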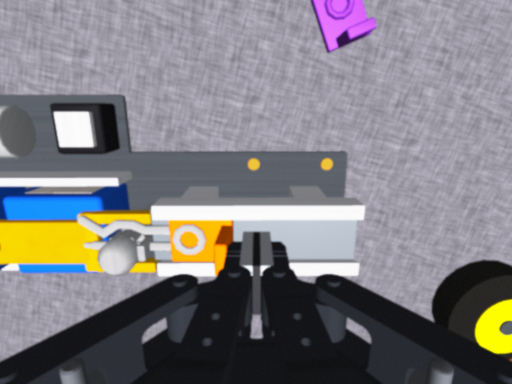

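step_arm --pt "0 -0.2 0 0 0 0 255" --pt "0 0 0 0 0 0 255"

```text
time_s: 22.45
position: [0.5846, -0.1633, 0.0721]
orientation: [105.3, 89.7, -60.2]
contact_force: [3.2, -7.5, -1.8]
grip_width: -0.001
```

step_arm --pt "0 -0.2 0 0 0 0 255" --pt "0 0 0 0 0 0 255"

```text
time_s: 22.7
position: [0.5845, -0.1631, 0.0723]
orientation: [105.6, 89.5, -60.0]
contact_force: [3.0, -10.9, -3.2]
grip_width: -0.0
```

step_arm --pt "0 -0.2 0 0 0 0 255" --pt "0 0 0 0 0 0 255"

```text
time_s: 22.95
position: [0.5845, -0.163, 0.0724]
orientation: [105.4, 89.4, -60.3]
contact_force: [4.8, -13.7, -3.4]
grip_width: -0.002
```

Run:
```python
from h import *
p=shot('wrist','w17.png');a=shot('scene','s17.png');b=shot('side','d17.png')
cv2.imwrite('pics/w17z.png',cv2.resize(p['img'][180:300,60:270],None,fx=3.8,fy=3.8,interpolation=2))
cv2.imwrite('pics/d17z.png',cv2.resize(b['img'][190:280,235:325],None,fx=6,fy=6,interpolation=2))
print(proj(p,np.array([C(0,0,.06),C(.022,0,.06),C(-.010,0,.06),C(-.06,-.014,.087),C(-.06,.002,.087),C(-.06,-.006,.063)])))
for t in ['clip_seat','clip_tip','clip_tab','post_hole']: print(t,[(np.round(r['xy'],1).tolist(),round(r['confidence'],2)) for r in arm.pinpoint(p,t)[:2]])
```

```text
[[126.9765 245.2615]
 [ 86.9325 245.6226]
 [145.1476 245.0976]
 [231.8433 241.5065]
 [232.7393 272.8064]
 [235.163  236.4505]]
clip_seat [([122.7, 247.6], 0.66)]
clip_tip [([88.1, 247.3], 0.6)]
clip_tab [([358.6, 40.0], 0.94), ([228.8, 254.2], 0.64)]
post_hole [([129.1, 246.7], 0.78)]
```

View pics/w17z.png

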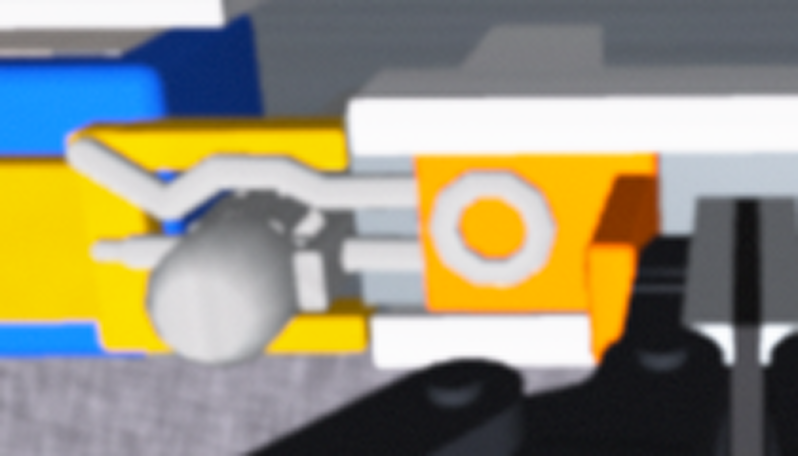

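View pics/d17z.png

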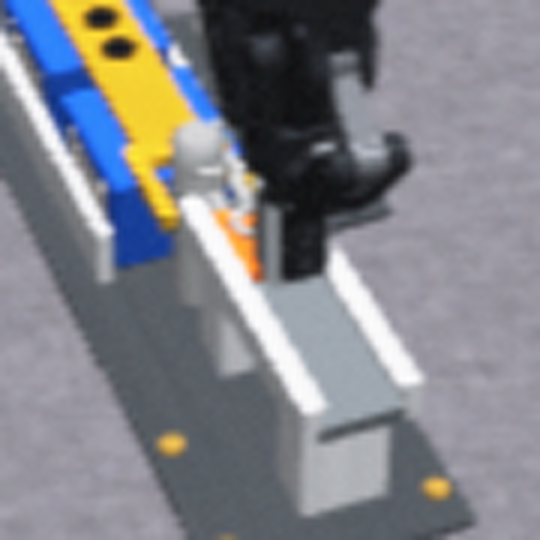

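Tip at (85.5,246) vs. predicted home (86.9,245.6); the collar touches the post and the bow sits over the shank. Back off, rise, and re-check.

step_arm --pt "0 0.8 0 0 0 0 255" --pt "0 1.0 0 0 0 0 255" --pt "0 1.2 0 0 0 0 255" --pt "-2 0 0 0 0 0 255" --pt "-4 0 0 0 0 0 255" --pt "-3 -3 0 0 0 0 255" --pt "0 -3 0 0 0 0 255" --pt "0 -3 0 0 0 0 255" --pt "0 0 0 0 0 0 255" --pt "0 0 0 0 0 0 255"

```text
time_s: 24.55
position: [0.5675, -0.0981, 0.1618]
orientation: [84.2, 90.0, -81.2]
contact_force: [-0.3, -0.7, -0.8]
grip_width: 0.002
```

Run:
```python
from h import *
plan(C(0,0,.16))
p=shot('wrist','w18.png');a=shot('scene','s18.png');b=shot('side','d18.png')
print('packfit',packfit(p)[:2])
q=proj(p,np.array([C(0,0,.06),C(.022,0,.06),C(-.010,0,.06),C(-.06,-.006,.087),C(-.06,-.006,.063)]));print(q)
for t in ['clip_seat','clip_tip','clip_tab','post_hole']: print(t,[(np.round(r['xy'],1).tolist(),round(r['confidence'],2)) for r in arm.pinpoint(p,t)[:3]])
c=q[0].astype(int);x0=max(0,c[0]-90);y0=max(0,c[1]-70)
cv2.imwrite('pics/w18z.png',cv2.resize(p['img'][y0:y0+130,x0:x0+200],None,fx=4,fy=4,interpolation=2));print(x0,y0)
cv2.imwrite('pics/s18z.png',cv2.resize(a['img'][130:280,180:330],None,fx=4,fy=4,interpolation=2))
cv2.imwrite('pics/d18z.png',cv2.resize(b['img'][160:285,225:325],None,fx=4.7,fy=4.7,interpolation=2))
```

```text
pos [ 0.5675 -0.0981  0.1618] tool axes x [ 0.0001 -0.0008 -1.    ] y [ 0.2518 -0.9678  0.0008] z [-0.9678 -0.2518  0.0001] grip 0.002 t 24.55 F [-0.3 -0.7 -0.8]
shift now (cm) [ 0.1818 -0.3907  0.3361]
packfit (array([ 0.5805, -0.0912]), np.float64(104.66615112058476))
[[251.0211 197.8167]
 [224.6899 197.8303]
 [262.9885 197.8105]
 [330.9307 200.4073]
 [324.0185 191.8181]]
clip_seat [([245.3, 200.6], 0.83)]
clip_tip [([226.2, 198.9], 0.84)]
clip_tab [([253.5, 198.4], 0.73), ([226.4, 197.7], 0.7), ([406.3, 59.4], 0.63)]
post_hole [([251.4, 198.0], 0.74)]
161 127
```

View pics/w18z.png

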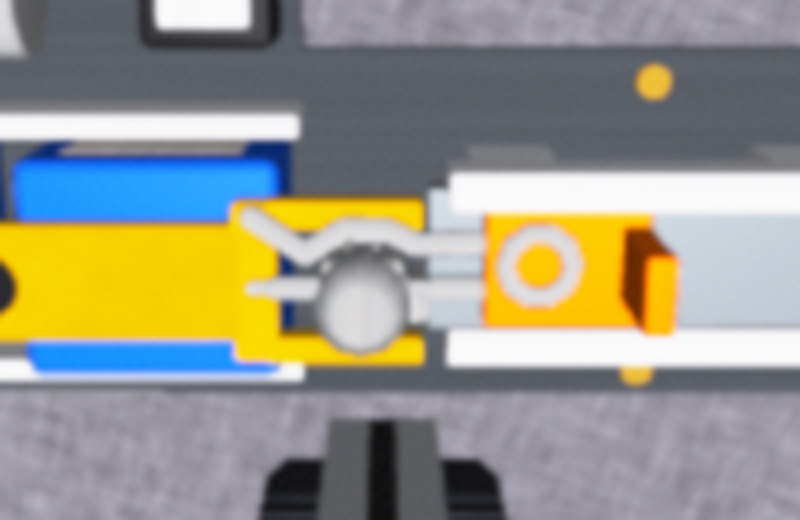

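View pics/s18z.png

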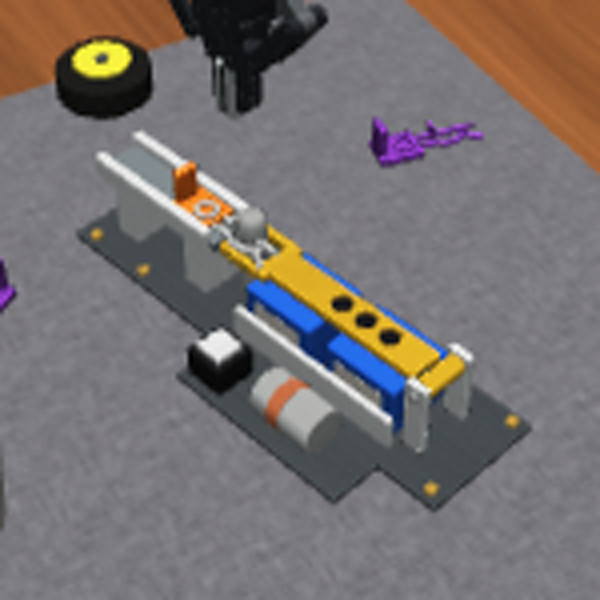

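View pics/d18z.png

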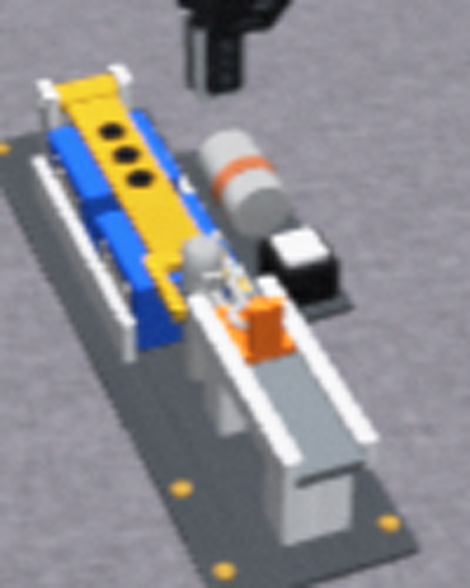

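View pics/s18.png

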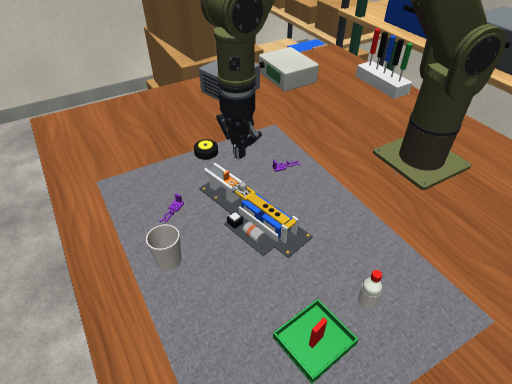

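Run:
```python
from h import *
p=shot('wrist');a=shot('scene');b=shot('side')
def g(q,t,X):
    r=arm.pinpoint(q,t);x=proj(q,X)[0]
    r=[k for k in r if np.hypot(*(np.array(k['xy'])-x))<12]
    return [(q,r[0]['xy'])] if r else []
for t,X in [('bar_end',C(-.012,0,.056)),('clip_tip',C(.022,0,.06)),('clip_seat',C(0,0,.06)),('clip_tab',C(-.06,-.006,.077))]:
    o=sum([g(q,t,X) for q in (p,a,b)],[])
    if len(o)>1: Y,e=tri(o);d=Y[:2]-O;print(t,len(o),d@U,d@NN,Y[2],np.round(e,4))
    else: print(t,len(o))
```

```text
bar_end 3 -0.00973084341983549 0.001418450107793353 0.056066553479271676 [0.0036 0.0022 0.0032]
clip_tip 3 0.022251569602283576 0.003379219862004418 0.059568413218295105 [0.0045 0.0011 0.0035]
clip_seat 3 0.0002821790954519092 0.000843425834095236 0.05611973680639923 [0.0028 0.0028 0.0029]
clip_tab 3 -0.06187848163249533 -0.00020717022159762497 0.07945635423928223 [0.0037 0.0047 0.0021]
```

All checks match the home state, so I'm handing in.

```bash
python3 -c "
from h import *
print(arm.hand_in())"
```

```text
the job is handed in; nothing more can be done
None
```

I did all three steps in order and handed the job in at about 25 s of the 64 s allowed. The hand-in reports no verdict.

- **Spacer:** I pulled it out and stood it upright near the middle of the green tray. It was still standing there in the last scene picture, and I did not measure its final position.
- **Bar:** I swung it over and pressed it fully down. The fingers stopped at z 56 mm with about 8 N, and the bar end later measured z 56.1 mm from three views.
- **Clip:** I pushed it along the guide by its tab until the force rose sharply, to about 14 N with no further movement.
    - **Measured position:** three views put the seat 0.3 mm from home along x and 0.8 mm in y, and the tip at x 22.3 mm (22 is home).
    - **By eye:** the collar is against the post and the bow hugs the shank. I did not measure the spring angle.
- **Bystanders:** the bottle, cup and wheel look unmoved in the last picture, and the arm did not touch them. I did not re-measure where they stand.

**Disagreements:** the network's heights and sideways positions for the clip were 3 to 6 mm off. The seat read z 56 mm instead of 60, and the tab read y about 0 instead of -6. Rays from the different views missed each other by 1 to 5 mm. The last battery-pack fit also failed because the lowered bar covers the packs, so I kept the earlier chassis pose. The pictures themselves agreed with the clip being home.

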